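# Set the rotary work table to its long scale mark

## Robot

A 7-joint arm with a two-finger parallel gripper is mounted at the origin on the work surface. World frame = base frame: x ahead of the robot, y to its left, z up, the work surface at z = 0. Lengths are in m, angles in rad, forces in N, time in s.
With the tool pointing down it reaches from about 0.4 to 0.85 m from the base axis. Payload 10.4 kg.
Tool frame: the origin (TCP) lies on the mounting face of the last link; the fingertips stand 173 mm ahead of it and the grasp point (between the pads) lies 155 mm ahead of it (manip.tip_extent is the distance from the TCP to the fingertips, in m); z points along the fingers, y is the line along which they close (so a half turn about z gives the same grasp; the last joint's range is limited). The gripper opens to 85 mm and grips with 20 to 120 N. Pads are 22 mm wide; open, the fingers measure 114 mm over their backs; the gripper's body (76 mm by 85 mm) begins 54 mm behind the grasp point. The pads swing forward as they close: fully open they stand 13 mm farther back than shut.
Start: joints at [-1.127, 0.332, -0.065, 1.46, 0.022, 1.35, -0.088], TCP at [0.281, 0.558, 0.405] pointing down, gripper open.
Joint ranges: [-2.6, 2.6], [-0.5, 2.12], [-1.47, 1.34], [0.16, 2.42], [-1.27, 4.41], [0.06, 2.06], [-2.6, 2.6]. Speed limits (rad/s): [2.22, 2.22, 2.79, 2.79, 3.14, 3.14, 3.14].

## Interface

Orientations are given as a unit quaternion [x, y, z, w].
In Python, from workcell import manip gives the robot as it stands.
- The arm moves only by the tool move_arm, never from a script. Its argument "plan" is one flat list of numbers, 7 for each row, row after row: the turn, a rotation vector about the tool's x, y, z in rad, then the shift along the tool's x, y, z in m, then the finger opening in m, from 0 to 0.0854. In form: [ax, ay, az, dx, dy, dz, gripper, ax, ay, az, dx, dy, dz, gripper, ...]. A call has 1 to 12 rows; each row is the pose to reach, as a shift and turn from the pose commanded when the call began, along the tool's axes at that moment; what a row does not reach only later rows make up. A row lasts 1/8 s, in which the tool goes at most 62.5 mm and 10.7 degrees, less where a joint would pass 70% of its speed; a pose out of reach is approached as far as the arm can. A call with a gripper value outside its range is refused whole. The fingers move at their own pace and stop on an object; "squeeze" is the grip in N (left out, the last holds). Time passes only in rows, so rows that repeat a pose let the fingers close. It gives the time, the measured TCP pose, the force, the opening and the grip force at its end, in the units of the state.
- manip.get_obs(): the state, without advancing time (a new reading comes with each control period).
- manip.camera(name): name is "scene" or "top"; returns a dict with "color" (480x640x3 uint8, red, green, blue), "fx", "fy", "cx", "cy" (pixels), "dist" ([k1, k2, p1, p2, k3] as OpenCV has them; the pictures are not rectified), "cam_to_world" (4x4, takes a point from camera to world coordinates). Camera axes: x right, y down, z forward; pixel columns grow to the right and rows downward; lengths in m; the calibration is good to about 2 mm. A picture is of the moment at which its call begins. There is no depth.
- manip.hand_in(): hands the job in; it is judged then, once.
Trained networks look in a picture, given as the dict that the camera call returned (one of the last four; its "shot" number tells which), for a name from the list of things; names that differ only in an ending like _2 or _b are one class to them, and where a whole thing is asked for, a point or a joint stands for the part that bears it (a point fixed in the world has none). Each returns a list of dicts, best first, with "conf" (0 to 1); they miss things now and then, are a little off and sometimes report something else, mostly with a low value. They report only what shows in the picture. A call takes as long as a camera call.
- manip.look_for(picture, label): "position" ([x, y, z] in m, in the coordinates of the camera as it stood for that picture, good to about 4 mm: the middle of the surface that is visible of it).
- manip.silhouettes(picture, label): "pixels" (480x640 bool, what is visible of it).
- manip.tip_of(picture, label): "position" ([x, y, z] in m, in the coordinates of the camera as it stood for that picture, good to about 4 mm: a listed point, or the origin of a listed thing).
The state is a dict: "clock": time; "joint_pos": joint angles; "joint_velocities": joint speeds; "tau": joint torques, N m; "position": TCP position; "ee_rot": TCP orientation; "ft_force": force on the tool from outside, world axes, zero at the start; "torque": the same for the moment, N m; "grip_width": opening from 0.0 (shut) to 1.0 (fully open); "grasp_force": force on a finger pad.
Only numpy, scipy, OpenCV 4.12 (cv2) and the standard library are available. Lean on these libraries where they do the work, as an engineer would, in place of code of your own. Each camera call takes 0.05 s, during which the arm holds its last target. There are 200 camera calls.

## Task

Turn the rotary work table to its zero: push the upright lever grip around its arc with a fingertip, either way round, until the ring's pointer stands opposite the one long mark of the scale, then move clear. Only push the grip from one side at a time, do not pinch it, and leave the tin, the oil bottle, the wooden box and the steel block where they stand.

Things in the scene. Friction and masses are not known exactly. Their poses are not given: they have to be found in the camera images.
- centre (a point): Axis of the bolted-down rotary work table, on the top face of its dark grey ring, 58 mm above the bench. The ring, 200 mm in diameter, turns about the vertical axis on a round light grey scale plate 300 mm in diameter whose top face is 45 mm above the bench. A small green vice sits on the ring, within 45 mm of the axis and up to 97 mm above the bench.
- mark (a point): Where the pointer tip must stand: inner end of the long mark, 118 mm from the axis, 49 mm above the bench, in any direction from the axis. The scale plate has 24 dark marks near its rim, every 15 degrees: 23 are 11 mm long and 3 mm wide, this one is 28 mm long and 8 mm wide. x axis: radially outward along the mark; z up.
- pointer_tip (a point): Tip of the ring's pointer, a small black arrow, 12 mm wide, that sticks out 18 mm beyond the ring's edge, 118 mm from the axis, 49 mm above the bench. Same direction from the axis as the lever grip. x axis: radially outward.
- grip_mid (a point): Middle of the upright wooden lever grip that stands on the ring, 88 mm from the axis in the pointer's direction, centre 88 mm above the bench. The grip is 24 mm long radially, 14.4 mm thick along the arc, and reaches from 58 to 118 mm above the bench. A 9 mm high, 13 mm wide lever arm joins it to the vice along the ring. x axis: radially outward; y axis: along the arc, anticlockwise from above.
- ring (a joint): Angle of the ring in rad, growing anticlockwise seen from above; 0 (and 6.283, a full turn) where the pointer stands at the long mark. Turns past either without a stop. Friction (about 0.2 N m, 2 to 3 N at the grip) holds it where it is left; it has no spring.
- tin: Open steel tin, 68 mm in diameter, 75 mm high, loose, standing beside the work table; origin in the middle of its underside. Leave alone.
- oiler: Grey oil bottle, 40 mm in diameter, 100 mm high, loose; origin in the middle of its underside. Leave alone.
- stone: Wooden sharpening-stone box, 100 x 45 x 28 mm high, loose; origin in the middle of its underside. Leave alone.
- gauge: Steel block, 90 x 50 x 18 mm high, loose; origin in the middle of its underside. Leave alone.

How it is judged:
At the end, for the whole second after the job is handed in: The pointer's tip stands within 5 mm (about 2.4 degrees) of the inner end of the long mark, and the ring is at rest (horizontal distance between pointer_tip and mark below 0.005 m and velocity of joint ring between -0.03 and 0.03 rad/s); the robot touches nothing.
It fails at once if the grip is pinched: more than 2 N of finger force on its left and right halves at once (contact force between the fingers and ring_c0 above 2 N and contact force between the fingers and ring_c1 above 2 N).
It fails at once if the tin is lifted, carried or shifted by more than 25 mm (distance of tin from where it was at the start of the episode above 0.025 m).
It fails at once if the oil bottle is lifted, carried or shifted by more than 25 mm (distance of oiler from where it was at the start of the episode above 0.025 m).
It fails at once if the wooden box is lifted, carried or shifted by more than 25 mm (distance of stone from where it was at the start of the episode above 0.025 m).
It fails at once if the steel block is lifted, carried or shifted by more than 25 mm (distance of gauge from where it was at the start of the episode above 0.025 m).
It also fails if it takes over 45 s, if anything falls off the work surface, if the arm or the gripper's body presses on something with over 40 N, if the wrist force passes 120 N, or if a joint passes its speed limit or range.

## Working session

There is one attempt and no reset: what is moved stays moved. The work goes in short steps, Python scripts to look and compute and a tool call to move; the robot and the scene stay as the last step left them, time stands still between calls to the robot, and variables do not carry over. Pictures are saved under pics/ and viewed, at most 10 in all, crops included, and the job is handed in when it is done.

Besides the shell and the picture viewer there is one more tool, called after ">>>" in YAML: its name, and indented under it one key for each argument. move_arm: Moves the arm, as the interface text tells. Its arguments: {"type":"object","properties":{"plan":{"type":"array","items":{"type":"number"}},"squeeze":{"type":"number"}},"required":["plan"]}

```bash
mkdir -p pics
cat > h.py <<'E'
import numpy as np, cv2
from workcell import manip
def w(c,p): return (c["cam_to_world"]@np.r_[p,1])[:3]
def proj(c,P):
    T=np.linalg.inv(c["cam_to_world"]); K=np.array([[c["fx"],0,c["cx"]],[0,c["fy"],c["cy"]],[0,0,1.]])
    return cv2.projectPoints(np.atleast_2d(P).astype(float),cv2.Rodrigues(T[:3,:3])[0],T[:3,3],K,np.array(c["dist"],float))[0][:,0]
def ray(c,uv,z):
    K=np.array([[c["fx"],0,c["cx"]],[0,c["fy"],c["cy"]],[0,0,1.]])
    n=cv2.undistortPoints(np.array([[uv]],float),K,np.array(c["dist"],float))[0,0]
    T=np.array(c["cam_to_world"]); d=T[:3,:3]@np.r_[n,1]; o=T[:3,3]
    return o+d*(z-o[2])/d[2]
def save(c,n): cv2.imwrite("pics/"+n,c["color"][:,:,::-1])
E
python3 - <<'E'
from h import *
np.set_printoptions(precision=4,suppress=True)
for n in("scene","top"):
    c=manip.camera(n); save(c,n+"1.png"); print(n,np.array(c["cam_to_world"])[:3,3])
    for l in("centre","mark","pointer_tip","grip_mid","tin","oiler","stone","gauge"):
        for r in manip.tip_of(c,l)[:2]: print(l,round(r["conf"],2),w(c,r["position"]))
o=manip.get_obs(); print(o); print(manip.tip_extent)
E
```

```text
scene [1.2636 0.0867 0.6235]
mark 0.73 [ 0.6418 -0.225   0.0494]
pointer_tip 0.97 [ 0.5039 -0.0362  0.0516]
grip_mid 0.83 [ 0.5216 -0.0581  0.0827]
tin 0.97 [ 0.7231 -0.2855  0.0009]
oiler 0.87 [ 0.7458  0.0502 -0.0003]
oiler 0.25 [ 0.6426 -0.2285  0.0456]
stone 0.95 [ 0.5213  0.1064 -0.0034]
stone 0.67 [ 0.723  -0.2862  0.0023]
gauge 0.61 [ 0.5251 -0.339   0.0033]
top [0.4637 0.0362 1.0758]
centre 0.62 [ 0.5802 -0.1187  0.0625]
mark 0.83 [ 0.6402 -0.22    0.0489]
pointer_tip 0.64 [ 0.5045 -0.0294  0.0479]
tin 0.91 [ 0.7188 -0.2826  0.0031]
oiler 0.76 [ 0.7483  0.0509 -0.0001]
oiler 0.49 [0.5233 0.114  0.0007]
stone 0.76 [ 0.5228  0.1146 -0.0006]
gauge 0.82 [ 0.5262 -0.3379  0.0032]
{'clock': 0.9, 'joint_pos': array([-1.1266,  0.3322, -0.0647,  1.4601,  0.0216,  1.3499, -0.0885]), 'joint_velocities': array([-0.0003, -0.0013,  0.0011, -0.0006,  0.0002,  0.0014,  0.0006]), 'tau': array([ -0.0008, -62.5223,   0.0483, -39.1842,   0.0163,   0.0017,
        -0.0001]), 'position': array([0.2812, 0.5581, 0.4048]), 'ee_rot': array([0.2313, 0.9729, 0.    , 0.    ]), 'ft_force': array([ 0.2152,  0.2619, -0.2511]), 'torque': array([-0.0318, -0.0551, -0.0435]), 'grasp_force': 0.0, 'grip_width': 0.9987055283474537}
0.1734
```

View pics/top1.png

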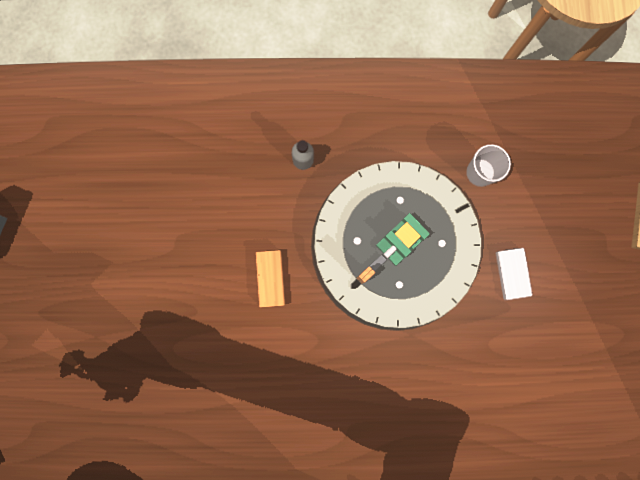

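View pics/scene1.png

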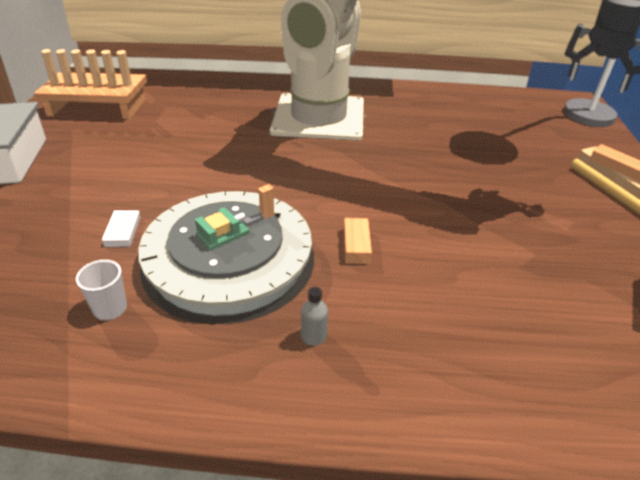

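The top view shows the pointer near pixel (354,286), the long mark near (462,208) and the plate centre near (399,245). Next I'll refine the axis and mark from the plate outline and the mark's pixels.

```bash
cat >> h.py <<'E'
def fit(P):
    A=np.c_[2*P,np.ones(len(P))]; s=np.linalg.lstsq(A,(P**2).sum(1),rcond=None)[0]
    return s[:2],np.sqrt(s[2]+s[:2]@s[:2])
def ang(v): return np.degrees(np.arctan2(v[1],v[0]))
def dark(c,ctr,r0,r1,z,a0,da,thr=90,res=0.0005):
    # centroid of dark pixels in a sector at height z -> angle, count
    r=np.arange(r0,r1,res); a=np.radians(np.arange(a0-da,a0+da,.2)); R,A=np.meshgrid(r,a)
    P=np.c_[(ctr[0]+R*np.cos(A)).ravel(),(ctr[1]+R*np.sin(A)).ravel(),np.full(R.size,z)]
    uv=proj(c,P).astype(np.float32)
    g=cv2.remap(cv2.cvtColor(c["color"],cv2.COLOR_RGB2GRAY),uv[:,:1],uv[:,1:],cv2.INTER_LINEAR).ravel().astype(float)
    wt=np.clip(thr-g,0,None); return (wt@np.degrees(A.ravel()))/max(wt.sum(),1e-9), int((wt>0).sum())
E
python3 - <<'E'
from h import *
np.set_printoptions(precision=4,suppress=True)
for n in("top","scene"):
    c=manip.camera(n)
    g=c["color"].astype(int); m=((g.min(2)>140)&(g.max(2)-g.min(2)<50)).astype(np.uint8)
    g0=proj(c,[.580,-.120,.045])[0]; 
    nl,lab,st,ce=cv2.connectedComponentsWithStats(m)
    d=[(s[4] if abs(s[0]+s[2]/2-g0[0])<30 and abs(s[1]+s[3]/2-g0[1])<40 else 0) for s in st]; d[0]=0
    k=int(np.argmax(d)); cn=max(cv2.findContours((lab==k).astype(np.uint8),0,cv2.CHAIN_APPROX_NONE)[0],key=len)
    h=cv2.convexHull(cn)[:,0].astype(float)
    P=np.array([ray(c,u,.045)[:2] for u in h]); ctr,r=fit(P); res=np.hypot(*(P-ctr).T)-r
    print(n,st[k],ctr,r,np.abs(res).max())
    for i in range(2): print(" mark",dark(c,ctr,.122,.134,.046,-60,5.5))
    print(" ptr",dark(c,ctr,.106,.117,.049,131.5,7,70))
E
```

```text
top [  315   161   166   167 11396] [ 0.584  -0.1172] 0.1494193031810951 0.0006535851356284372
 mark (np.float64(-62.12417663747374), 284)
 mark (np.float64(-62.12417663747374), 284)
 ptr (np.float64(133.19213241616524), 353)
scene [ 138  192  174  111 7697] [ 0.5828 -0.1187] 0.15000367926803862 0.001007209013124566
 mark (np.float64(-62.64999999999996), 2)
 mark (np.float64(-62.64999999999996), 2)
 ptr (np.float64(133.35850043591992), 183)
```

```bash
cat >> h.py <<'E'
from scipy.spatial.transform import Rotation as Ro
C=np.array([.5834,-.118])
def rows(angs,z,R=.088,rot=None):
    # finger at polar angle angs about C, TCP height z, tool x = -tangent; rows relative to current pose
    o=manip.get_obs(); R0=Ro.from_quat(o["ee_rot"])
    x0=R0.apply([1,0,0]); print("tool x",ang(x0),"pos",o["position"],"t",o["clock"],"q7",o["joint_pos"][6])
    print("finger polar",ang(o["position"][:2]-C),np.hypot(*(o["position"][:2]-C)))
    for a,zz in zip(angs,np.broadcast_to(z,len(angs))):
        p=np.r_[C+R*np.array([np.cos(np.radians(a)),np.sin(np.radians(a))]),zz]
        # desired x dir angle a-90 ; z down
        xa=np.radians((a if rot is None else rot)-90); xd=np.array([np.cos(xa),np.sin(xa),0]); zd=np.array([0,0,-1.])
        D=Ro.from_matrix(np.c_[xd,np.cross(zd,xd),zd]); rv=(R0.inv()*D).as_rotvec(); s=R0.inv().apply(p-o["position"])
        print(", ".join("%g"%round(v,4) for v in np.r_[rv,s])+", 0,")
E
python3 - <<'E'
from h import *
rows([111,111],[.36,.255])
E
```

```text
tool x 153.25286472893507 pos [0.28127006 0.55812066 0.4047345 ] t 1.0 q7 -0.08848627979336149
finger polar 114.07786314398022 0.740554962094208
0, -0.0001, 2.3082, -0.509, -0.4086, 0.0447, 0,
0, -0.0001, 2.3082, -0.509, -0.4086, 0.1497, 0,
```

>>> move_arm:
  plan: [0,0,2.308,-0.509,-0.4086,0.0447,0,0,0,2.308,-0.509,-0.4086,0.0447,0,0,0,2.308,-0.509,-0.4086,0.0447,0,0,0,2.308,-0.509,-0.4086,0.0447,0,0,0,2.308,-0.509,-0.4086,0.0447,0,0,0,2.308,-0.509,-0.4086,0.0447,0,0,0,2.308,-0.509,-0.4086,0.0447,0,0,0,2.308,-0.509,-0.4086,0.0447,0,0,0,2.308,-0.509,-0.4086,0.0447,0,0,0,2.308,-0.509,-0.4086,0.0447,0,0,0,2.308,-0.509,-0.4086,0.0447,0,0,0,2.308,-0.509,-0.4086,0.0447,0]

```text
clock: 2.5
position: [0.5523, -0.0388, 0.3599]
ee_rot: [0.979, 0.206, -0.0, 0.001]
ft_force: [-0.6, 0.1, -0.2]
grip_width: 0.002
grasp_force: 0.0
```

Run:
```python
from h import *
print(manip.tip_extent, manip.get_obs()["joint_pos"])
rows([111],[.255])
c=manip.camera("scene"); save(c,"scene2.png")
```

```text
0.1734 [-0.52089174  0.22015187  0.58484157  1.74150738 -0.12745778  1.21806052
 -1.05975721]
tool x 23.724024102230786 pos [ 0.55228584 -0.03876634  0.35992413] t 2.5 q7 -1.0597572053640119
finger polar 111.43937002682236 0.08512381748481987
0.0012, 0.0004, 0.0475, 0.0008, -0.003, 0.1049, 0,
```

View pics/scene2.png

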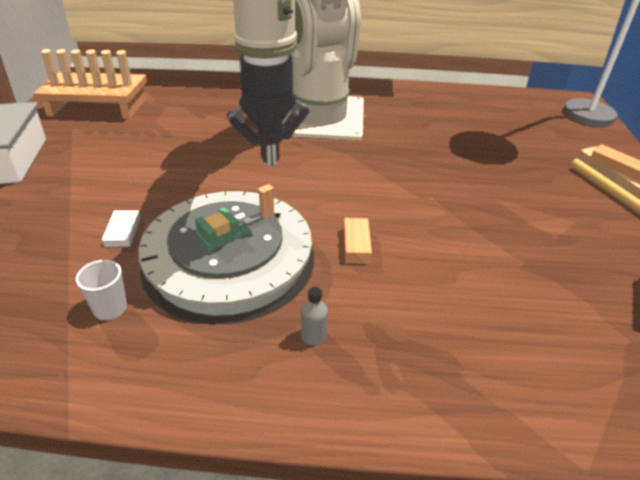

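The fingers are shut above the ring, with their tips at about (270,163). They are on the clear side of the grip, which stands at (266,203). Descending.

>>> move_arm:
  plan: [0,0,0.0475,0.0008,-0.003,0.05,0,0,0,0.0475,0.0008,-0.003,0.1,0,0,0,0.0475,0.0008,-0.003,0.105,0,0,0,0.0475,0.0008,-0.003,0.105,0]

```text
clock: 3.05
position: [0.5519, -0.0327, 0.2563]
ee_rot: [0.982, 0.188, 0.001, 0.0]
ft_force: [0.3, -0.3, 0.9]
grip_width: 0.002
grasp_force: 0.0
```

Run:
```python
from h import *
c=manip.camera("scene"); cv2.imwrite("pics/s3.png",cv2.resize(c["color"][130:330,120:340,::-1],None,fx=3,fy=3,interpolation=2)[:600])
rows(111+np.r_[5:57:12j],.255)
```

```text
tool x 21.67481295414452 pos [ 0.55221224 -0.03278758  0.25699256] t 3.1 q7 -1.0446313756112762
finger polar 110.10263424275091 0.09074046959343644
0.0007, -0.0025, -0.0755, -0.0091, 0.003, 0.002, 0,
0.0008, -0.0024, -0.158, -0.0163, 0.0038, 0.002, 0,
0.0009, -0.0024, -0.2405, -0.0235, 0.0052, 0.0019, 0,
0.001, -0.0024, -0.323, -0.0304, 0.0073, 0.0019, 0,
0.0011, -0.0023, -0.4055, -0.0372, 0.0098, 0.0019, 0,
0.0012, -0.0023, -0.488, -0.0438, 0.013, 0.0019, 0,
0.0013, -0.0022, -0.5705, -0.05, 0.0166, 0.0019, 0,
0.0014, -0.0022, -0.653, -0.056, 0.0208, 0.0019, 0,
0.0015, -0.0022, -0.7355, -0.0615, 0.0255, 0.0019, 0,
0.0016, -0.0021, -0.818, -0.0667, 0.0305, 0.0018, 0,
0.0017, -0.002, -0.9006, -0.0715, 0.036, 0.0018, 0,
0.0018, -0.002, -0.9831, -0.0757, 0.0419, 0.0018, 0,
```

View pics/s3.png

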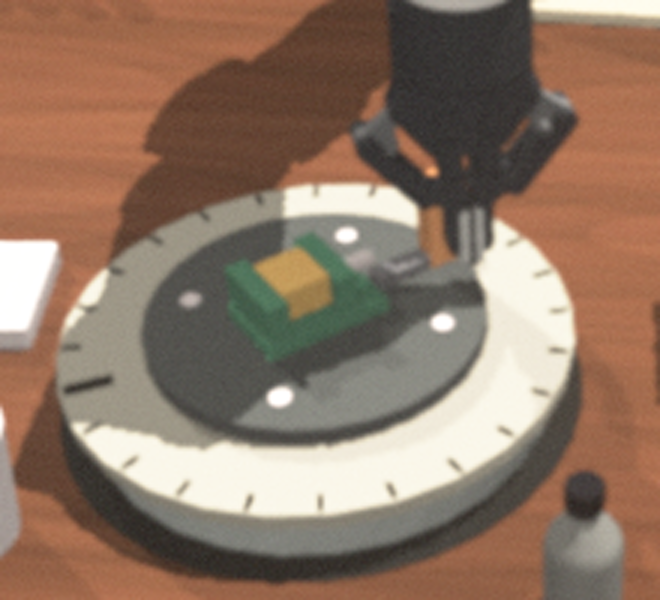

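The fingertips are down at crop (470,235), beside the grip at (435,235), with the tips above the ring and nothing touching. Starting the anticlockwise push.

>>> move_arm:
  plan: [0,0,-0.0755,-0.0091,0.003,0.002,0,0,0,-0.158,-0.0163,0.0038,0.002,0,0,0,-0.2405,-0.0235,0.0052,0.002,0,0,0,-0.323,-0.0304,0.0073,0.002,0,0,0,-0.4055,-0.0372,0.0098,0.002,0,0,0,-0.488,-0.0438,0.013,0.002,0,0,0,-0.5705,-0.05,0.0166,0.002,0,0,0,-0.653,-0.056,0.0208,0.002,0,0,0,-0.7355,-0.0615,0.0255,0.002,0,0,0,-0.818,-0.0667,0.0305,0.002,0,0,0,-0.9006,-0.0715,0.036,0.002,0,0,0,-0.983,-0.0757,0.0419,0.002,0]

```text
clock: 4.6
position: [0.497, -0.0993, 0.2551]
ee_rot: [0.776, 0.63, 0.001, 0.0]
ft_force: [-2.3, 3.1, 1.5]
grip_width: -0.001
grasp_force: 1.6
```

Run:
```python
from h import *
for n in("scene","top"):
    c=manip.camera(n); save(c,n+"4.png")
    for l in("pointer_tip","grip_mid"):
        for r in manip.tip_of(c,l)[:1]: p=w(c,r["position"]);print(n,l,r["conf"],p,ang(p[:2]-C))
rows(168+np.r_[5:57:12j],.255)
print(manip.get_obs()["ft_force"],manip.get_obs()["joint_pos"])
```

```text
scene pointer_tip 0.63 [ 0.46576823 -0.11948534  0.04913998] -179.27656098053174
scene grip_mid 0.91 [ 0.49233395 -0.11781044  0.08318109] 179.88073292907234
tool x 77.87383216120277 pos [ 0.49691953 -0.09944933  0.25382741] t 4.9 q7 -0.0001142421275489427
finger polar 167.8931162981554 0.0884477188062979
0.0016, -0.0003, -0.0895, -0.0078, 0.0008, -0.0012, 0,
0.0016, -0.0003, -0.172, -0.015, 0.0017, -0.0012, 0,
0.0016, -0.0002, -0.2545, -0.0221, 0.0033, -0.0012, 0,
0.0016, -0.0001, -0.337, -0.0291, 0.0054, -0.0012, 0,
0.0016, -0.0001, -0.4195, -0.0358, 0.0081, -0.0012, 0,
0.0016, 0, -0.502, -0.0423, 0.0113, -0.0012, 0,
0.0017, 0.0001, -0.5845, -0.0485, 0.0151, -0.0012, 0,
0.0017, 0.0001, -0.667, -0.0544, 0.0193, -0.0012, 0,
0.0017, 0.0002, -0.7495, -0.0599, 0.024, -0.0012, 0,
0.0017, 0.0003, -0.832, -0.065, 0.0292, -0.0012, 0,
0.0017, 0.0004, -0.9145, -0.0697, 0.0348, -0.0011, 0,
0.0016, 0.0004, -0.997, -0.0739, 0.0407, -0.0011, 0,
[0.63642715 0.66003475 0.2615453 ] [-3.01842688e-01  2.27062337e-01  4.56032057e-01  1.96315204e+00
 -1.20356188e-01  9.75665925e-01 -1.14242128e-04]
```

View pics/scene4.png

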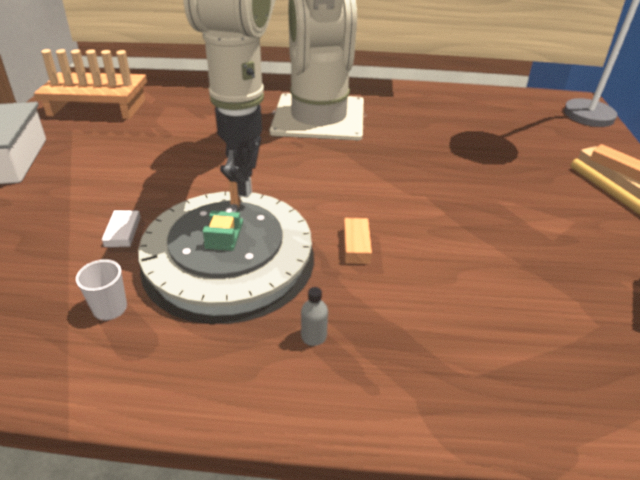

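The push works: the grip has reached about 180° (pixel 236,190) with the fingers behind it, an offset of about 12°.

>>> move_arm:
  plan: [0,0,-0.0895,-0.0078,0.0008,-0.0012,0,0,0,-0.172,-0.015,0.0017,-0.0012,0,0,0,-0.2545,-0.0221,0.0033,-0.0012,0,0,0,-0.337,-0.0291,0.0054,-0.0012,0,0,0,-0.4195,-0.0358,0.0081,-0.0012,0,0,0,-0.502,-0.0423,0.0113,-0.0012,0,0,0,-0.5845,-0.0485,0.0151,-0.0012,0,0,0,-0.667,-0.0544,0.0193,-0.0012,0,0,0,-0.7495,-0.0599,0.024,-0.0012,0,0,0,-0.832,-0.065,0.0292,-0.0012,0,0,0,-0.9145,-0.0697,0.0348,-0.0012,0,0,0,-0.997,-0.0739,0.0407,-0.0012,0]

```text
clock: 6.4
position: [0.5207, -0.1804, 0.2541]
ee_rot: [0.381, 0.924, -0.0, -0.001]
ft_force: [-3.9, 0.8, 1.5]
grip_width: 0.003
grasp_force: 1.6
```

Run:
```python
from h import *
for n in("scene","top"):
    c=manip.camera(n); save(c,n+"5.png")
    for l in("pointer_tip","grip_mid","mark"):
        for r in manip.tip_of(c,l)[:1]: p=w(c,r["position"]);print(n,l,r["conf"],p,ang(p[:2]-C))
    print(dark(c,C,.106,.117,.049,-123,9,70))
rows(225+np.r_[5:52:12j],.255)
print(manip.get_obs()["ft_force"],manip.get_obs()["joint_pos"])
```

```text
scene pointer_tip 0.74 [ 0.51532857 -0.21925752  0.05139058] -123.91138138311534
scene grip_mid 0.71 [ 0.53468028 -0.19154263  0.08146592] -123.52324060319249
scene mark 0.87 [ 0.63929052 -0.22419553  0.04583088] -62.24224765838777
(np.float64(-122.7886363636369), 75)
top mark 0.87 [ 0.63874443 -0.21948818  0.04775182] -61.39509259513971
(np.float64(0.0), 0)
tool x 135.0242191151199 pos [ 0.52085559 -0.18005945  0.25428529] t 6.8 q7 1.1400548081648614
finger polar -135.22299495763176 0.0881088989199988
0.0002, 0.0001, -0.0868, -0.008, 0.0004, -0.0007, 0,
0.0002, 0.0001, -0.1614, -0.0145, 0.0013, -0.0007, 0,
0.0002, 0.0001, -0.236, -0.021, 0.0025, -0.0007, 0,
0.0002, 0.0001, -0.3106, -0.0273, 0.0043, -0.0007, 0,
0.0002, 0.0001, -0.3851, -0.0334, 0.0066, -0.0007, 0,
0.0002, 0.0002, -0.4597, -0.0394, 0.0092, -0.0007, 0,
0.0002, 0.0002, -0.5343, -0.0452, 0.0124, -0.0007, 0,
0.0002, 0.0002, -0.6089, -0.0507, 0.0159, -0.0007, 0,
0.0002, 0.0002, -0.6834, -0.0559, 0.0199, -0.0007, 0,
0.0002, 0.0002, -0.758, -0.0609, 0.0242, -0.0007, 0,
0.0002, 0.0002, -0.8326, -0.0655, 0.0289, -0.0007, 0,
0.0002, 0.0002, -0.9071, -0.0697, 0.0339, -0.0007, 0,
[0.84506744 0.14185922 0.28922182] [-0.05579636  0.31475741  0.35674211  1.84570523 -0.12876524  1.00334003
  1.14005481]
```

>>> move_arm:
  plan: [0,0,-0.0868,-0.008,0.0004,-0.0007,0,0,0,-0.1614,-0.0145,0.0013,-0.0007,0,0,0,-0.236,-0.021,0.0025,-0.0007,0,0,0,-0.3106,-0.0273,0.0043,-0.0007,0,0,0,-0.385,-0.0334,0.0066,-0.0007,0,0,0,-0.4597,-0.0394,0.0092,-0.0007,0,0,0,-0.5343,-0.0452,0.0124,-0.0007,0,0,0,-0.6089,-0.0507,0.0159,-0.0007,0,0,0,-0.6834,-0.0559,0.0199,-0.0007,0,0,0,-0.758,-0.0609,0.0242,-0.0007,0,0,0,-0.8326,-0.0655,0.0289,-0.0007,0,0,0,-0.907,-0.0697,0.0339,-0.0007,0]

```text
clock: 8.3
position: [0.5938, -0.2053, 0.2544]
ee_rot: [-0.062, 0.998, 0.0, -0.001]
ft_force: [-3.2, 0.7, 0.8]
grip_width: -0.001
grasp_force: 1.4
```

Run:
```python
from h import *
for n in("scene","top"):
    c=manip.camera(n); save(c,n+"6.png")
    for l in("pointer_tip","grip_mid","mark"):
        for r in manip.tip_of(c,l)[:1]: p=w(c,r["position"]);print(n,l,r["conf"],p,ang(p[:2]-C))
    print(dark(c,C,.106,.117,.049,-71,8,70),dark(c,C,.122,.134,.046,-61,6.5))
rows([279,280.5,282,283.5,284.5,285.2],.255)
print(manip.get_obs()["ft_force"],manip.get_obs()["joint_pos"])
```

```text
scene grip_mid 0.72 [ 0.61175704 -0.1996177   0.08380413] -70.84086463630648
(np.float64(-71.66111676849955), 561) (np.float64(-62.92531645569614), 21)
top grip_mid 0.93 [ 0.61258827 -0.20274292  0.08917103] -70.99459530474341
top mark 0.62 [ 0.6378658 -0.2186713  0.0483269] -61.585453518549016
(np.float64(-65.08776978417247), 56) (np.float64(-56.819999999999844), 6)
tool x -173.0288369469497 pos [ 0.59400988 -0.20561374  0.25503319] t 8.7 q7 2.025377755103307
finger polar -83.0951984066644 0.08825382177926301
-0.0001, 0.0003, -0.0354, -0.0032, 0.0003, 0, 0,
-0.0001, 0.0003, -0.0616, -0.0055, 0.0004, 0, 0,
-0.0001, 0.0003, -0.0878, -0.0078, 0.0006, 0, 0,
-0.0001, 0.0003, -0.1139, -0.0101, 0.0008, 0, 0,
-0.0001, 0.0003, -0.1314, -0.0116, 0.001, 0, 0,
-0.0001, 0.0003, -0.1436, -0.0127, 0.0012, 0, 0,
[-0.26601865 -0.06875326 -0.09266602] [ 0.10610791  0.4596587   0.19826215  1.62717441 -0.10013104  1.06443135
  2.02537776]
```

View pics/top6.png

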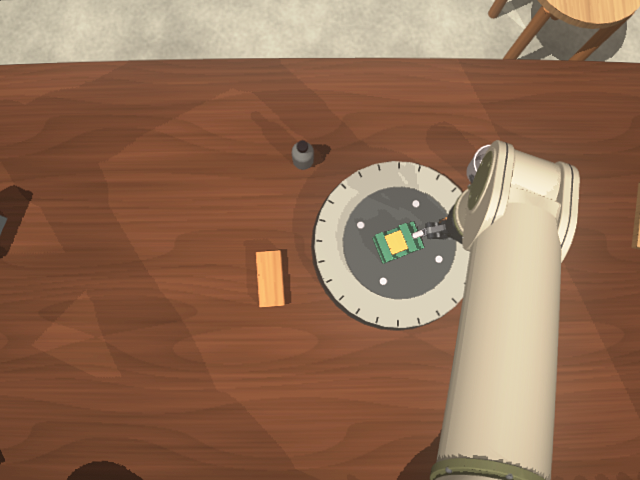

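The arm now hides the pointer and mark from the top camera. The grip is at about -71°, with 9° left to go. Pushing slowly.

>>> move_arm:
  plan: [0,0,-0.0354,-0.0032,0.0003,0,0,0,0,-0.0616,-0.0055,0.0004,0,0,0,0,-0.0878,-0.0078,0.0006,0,0,0,0,-0.1139,-0.0101,0.0008,0,0,0,0,-0.1314,-0.0116,0.001,0,0,0,0,-0.1436,-0.0127,0.0012,0,0,0,0,-0.1436,-0.0127,0.0012,0,0]

```text
clock: 9.57
position: [0.6067, -0.2028, 0.2549]
ee_rot: [-0.133, 0.991, -0.0, 0.0]
ft_force: [-1.9, -1.2, 0.9]
grip_width: 0.0
grasp_force: 0.7
```

Run:
```python
from h import *
c=manip.camera("scene"); cv2.imwrite("pics/s7.png",cv2.resize(c["color"][130:330,120:340,::-1],None,fx=3,fy=3,interpolation=2)[:600])
for l in("pointer_tip","grip_mid","mark"):
    for r in manip.tip_of(c,l)[:1]: p=w(c,r["position"]);print(l,r["conf"],p,ang(p[:2]-C))
print(dark(c,C,.106,.117,.049,-63,8,70))
rows([275,265,265],[.255,.27,.36],rot=280)
print(manip.get_obs()["ft_force"],manip.get_obs()["joint_pos"])
```

```text
pointer_tip 0.57 [ 0.64061208 -0.22293373  0.0496192 ] -61.399853053919955
grip_mid 0.75 [ 0.62449868 -0.19723715  0.08500978] -62.58516096957334
mark 0.64 [ 0.63925654 -0.22740609  0.0455289 ] -62.95372366768856
(np.float64(-62.56127059287746), 480)
tool x -164.74426394845406 pos [ 0.6066398  -0.2027115   0.25482068] t 9.775 q7 2.151167337225653
finger polar -74.65888483692066 0.08784148486350994
0.0002, 0.0002, 0.0917, 0.0158, 0.0012, -0.0002, 0,
0.0002, 0.0002, 0.0917, 0.0306, 0.0053, -0.0152, 0,
0.0002, 0.0002, 0.0917, 0.0306, 0.0053, -0.1052, 0,
[-0.3025163  -1.76254777 -0.0336427 ] [ 0.12146598  0.48045902  0.16909399  1.594071   -0.08885036  1.07445664
  2.15116734]
```

View pics/s7.png

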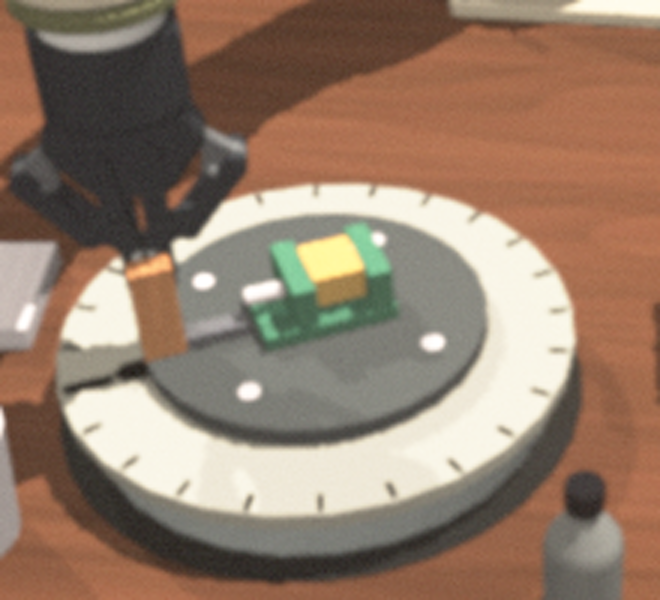

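The pointer, at crop (130,370), lines up with the long mark at (90,380). Backing off and clearing the view for a check.

>>> move_arm:
  plan: [0,0,0,0.0158,0.0012,0,0,0,0,0,0.0306,0.0053,-0.015,0,0,0,0,0.0306,0.0053,-0.06,0,0,0,0,0.0306,0.0053,-0.11,0,0,0,0,0.05,0.05,-0.13,0,0,0,0,0.05,0.11,-0.13,0,0,0,0,0.05,0.17,-0.13,0,0,0,0,0.05,0.23,-0.13,0,0,0,0,0.05,0.29,-0.13,0,0,0,0,0.05,0.35,-0.13,0,0,0,0,0.05,0.35,-0.13,0,0,0,0,0.05,0.35,-0.13,0]

```text
clock: 11.28
position: [0.4663, 0.1214, 0.3849]
ee_rot: [-0.133, 0.991, -0.0, 0.0]
ft_force: [0.3, -0.4, -0.0]
grip_width: 0.004
grasp_force: 0.0
```

Run:
```python
from h import *
for n in("scene","top"):
    c=manip.camera(n)
    for l in("pointer_tip","grip_mid","mark"):
        for r in manip.tip_of(c,l)[:1]: p=w(c,r["position"]);print(n,l,r["conf"],p,ang(p[:2]-C))
    for r0,r1 in((.101,.108),(.106,.116),(.122,.134),(.134,.144)): print(dark(c,C,r0,r1,.048,-62,5.5,75))
x,y=proj(c,[.64,-.22,.05])[0].astype(int)
cv2.imwrite("pics/t8.png",cv2.resize(c["color"][y-50:y+50,x-80:x+50,::-1],None,fx=5,fy=5,interpolation=2))
o=manip.get_obs();print(o["position"],o["clock"],o["ft_force"])
```

```text
scene grip_mid 0.85 [ 0.62045528 -0.19653776  0.08213544] -64.74136628944687
scene mark 0.6 [ 0.64012747 -0.22579371  0.05014427] -62.24398295569849
(np.float64(-62.9168802162924), 424)
(np.float64(-62.842578283855154), 380)
(np.float64(-61.67968127490031), 96)
(np.float64(0.0), 0)
top grip_mid 0.9 [ 0.62569377 -0.19570549  0.08669503] -61.441305821752955
top mark 0.94 [ 0.63886292 -0.22078188  0.04829245] -61.647914432954956
(np.float64(0.0), 0)
(np.float64(0.0), 0)
(np.float64(-61.74987418884907), 351)
(np.float64(-61.82733319476192), 201)
[0.46639064 0.12116881 0.38487665] 11.675 [0.03194573 0.4591377  0.29595378]
```

View pics/t8.png

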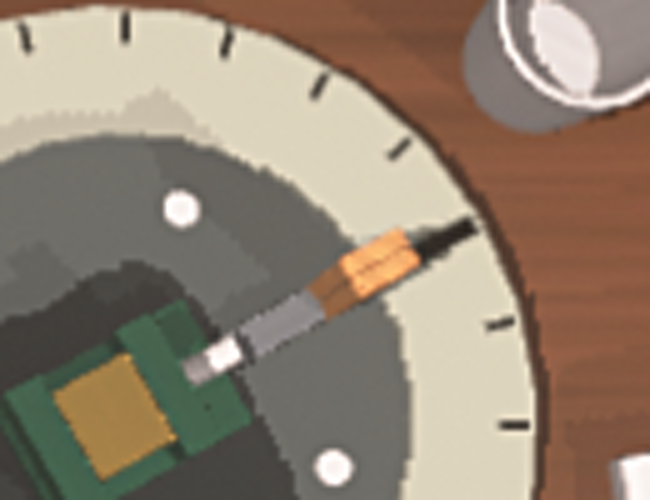

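The fingers are clear. The grip and pointer stand at about -62.8° and the long mark at about -61.8°. That leaves about 2 mm at the tip, inside the 5 mm tolerance.

```bash
python3 -c "
from workcell import manip
print(manip.hand_in())"
```

```text
the job is handed in; nothing more can be done
None
```

I pushed the ring anticlockwise until the pointer stood about 1° (2 mm at the tip) short of the long mark, within the 5 mm limit. I then moved the arm clear and handed the job in at about 12 s of the 45 s; hand-in returned no verdict.

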